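# Press a brass bushing home in a printed bearing block

## Robot

A 6-joint arm with a two-finger parallel gripper is mounted at the origin on the work surface. World frame = base frame: x ahead of the robot, y to its left, z up, the work surface at z = 0. Lengths are in m, angles in rad, forces in N, time in s.
With the tool pointing down it reaches from about 0.225 to 0.875 m from the base axis. Payload 3.4 kg.
Tool frame: the origin (TCP) lies at the very end of the fingers, on their centre line; the grasp point (between the pads) lies 19 mm behind it; z points along the fingers, x is the direction in which the jaws open and shut, and the axes are right-handed (so a half turn about z gives the same grasp; the last joint's range is limited). The gripper opens to 85 mm and grips with 20 to 120 N. Pads are 22 mm wide; open, the fingers measure 114 mm over their backs; the gripper's body (76 mm by 85 mm) begins 54 mm behind the grasp point. The pads swing forward as they close: fully open they stand 13 mm farther back than shut.
Start: joints at [1.121, 0.276, 1.505, -0, 1.361, -0.121], TCP at [0.186, 0.544, 0.231] pointing down, gripper open.
Joint ranges: [-2.89, 2.89], [-0.75, 2.08], [0.22, 2.7], [-1.18, 4.32], [0.11, 2.71], [-2.7, 2.7]. Speed limits (rad/s): [2.57, 2.57, 3.14, 3.14, 3.14, 3.14].

## Interface

Orientations are given as a unit quaternion [w, x, y, z].
In Python, from rig import manip gives the robot as it stands.
- The arm moves only by the tool carry_out, never from a script. Its argument "series" is a list of rows, each a list of 2 entries, a list of its own where there are three numbers: the shift along the tool's x, y, z in mm, then the turn about the tool's z in degrees. A call has 1 to 10 rows; each row shifts and turns the pose as measured when the row begins, along the tool's axes as they then stand; what a row does not reach is not made up. A row lasts 1/12 s, in which the tool goes at most 41.7 mm and 7.16 degrees, less where a joint would pass 70% of its speed; a pose out of reach is approached as far as the arm can. A call is refused whole if a number of a shift passes 41.7 or a number of a turn 7.16, either way. A call with a gripper value outside its range is refused whole. "fingers" is the finger opening in mm, from 0 to 85.4, set as the call begins (left out, the last holds). The fingers move at their own pace and stop on an object; "squeeze" is the grip in N (left out, the last holds). Time passes only in rows, so rows that do not move let the fingers close. It gives the time, the measured TCP pose, the force and the opening at its end, in the units of the state.
- manip.get_state(): the state, without advancing time (a new reading comes with each control period).
- manip.get_image(name): name is "scene" or "top" or "wrist"; returns a dict with "frame" (384x512x3 uint8, blue, green, red), "K" (3x3 intrinsics, pixels), "rvec" (rotation vector, rad) and "tvec" (3), from world to camera coordinates, as OpenCV has them; the wrist camera has in their place "mount" (4x4, takes a point from camera to tool coordinates, whose origin is the TCP and whose axes are the tool frame's). Camera axes: x right, y down, z forward; pixel columns grow to the right and rows downward; lengths in m; the calibration is good to about 2 mm. A picture is of the moment at which its call begins: read the wrist's pose just before it. There is no depth.
- manip.sign_off(): hands the job in, once; it reports no verdict.
The state is a dict: "clock": time; "qpos": joint angles; "qd": joint speeds; "effort": joint torques, N m; "position": TCP position; "ee_rot": TCP orientation; "contact_force": force on the tool from outside, world axes, zero at the start; "moment": the same for the moment, N m; "width": finger opening in m.
Only numpy, scipy, OpenCV 4.12 (cv2) and the standard library are available. Lean on these libraries where they do the work, as an engineer would, in place of code of your own. Each camera call takes 0.05 s, during which the arm holds its last target. There are 200 camera calls.

## Task

Take the brass bushing out of the wooden rack, start it nose down in the bore of the orange printed block, and press it in until its shoulder sits flush on the block all round. Press gently but all the way home, so that the block is not cracked, then let go and leave the other bushings and everything else on the table as they are.

Things in the scene. Friction and masses are not known exactly. Their poses are not given: they have to be found in the camera images.
- bushing_mid (a point): the brass bushing, about 0.2 kg: 56 mm tall, upright on its nose in a hole of the rack: from below a 30 mm round spigot 28 mm long (lowest 8 mm tapered to 25 mm), a shoulder flange 44 mm across, 5 mm thick, and a neck 26 mm across, 23 mm tall to hold it by. The point is on its axis half-way up, at the flange's underside; the neck's middle is 16.5 mm higher; z is up along the axis
- hub: the orange 3D-printed bearing block, 72 x 72 mm and 36 mm tall, clamped on an aluminium platform. Its origin is the centre of the bore's mouth, level with the block's top face; z points up out of the bore. The bore is vertical, 32 mm wide, right through, with a 3 mm chamfer at the mouth. It cracks above about 32 N; a push of about 22 N is enough to seat the bushing
- lower_ribs (a point): point on the bore's axis 17 mm below its mouth, level with the lower of two rings of four rounded springy ribs (the upper ring is 8 mm below the mouth) that leave only 27 mm. Each ring resists in turn, together up to about 18 N: the first resistance is not the bottom, and the bushing does not drop in by its own weight
- cradle: aluminium sliding plate of the block's holder, 104 x 96 x 6 mm, origin under its centre, 55 mm below the bore's mouth. Under a few newtons it slides down its guides, by 0 to 14 mm, differently each time, meets a hidden stop and stays down. Rubber cushions between it and the block then give 1 mm per 8 N and spring back. When the shoulder has bottomed the push rises with no further entry
- rack: fixed wooden rack for the bushings, 85 mm (x) by 235 mm (y) and 16 mm tall, origin at the centre of its underside; three 39 mm holes 12 mm deep in a row along its y, 75 mm apart, so a grasp across the row (along its x) has most room
- steel_bushing_mid (a point): bystander, dark steel bushing in another hole of the rack: 56 mm tall, upright on its nose in a hole of the rack: from below a 24 mm round spigot 28 mm long with a tapered nose, a shoulder flange 44 mm across, 5 mm thick, and a neck 26 mm across, 23 mm tall to hold it by. The point is on its axis half-way up, at the flange's underside; the neck's middle is 16.5 mm higher; z is up along the axis
- white_bushing_mid (a point): bystander, white plastic bushing in another hole of the rack: 56 mm tall, upright on its nose in a hole of the rack: from below a 36 mm round spigot 28 mm long with a tapered nose, a shoulder flange 44 mm across, 5 mm thick, and a neck 26 mm across, 23 mm tall to hold it by. The point is on its axis half-way up, at the flange's underside; the neck's middle is 16.5 mm higher; z is up along the axis
- white_pen: bystander, white hand-held pen device 150 x 26 x 24 mm lying on the table, origin under its middle, x along it
- pink_pen: bystander, pink hand-held pen device 150 x 26 x 24 mm lying on the table, origin under its middle, x along it
- filament_reel: bystander, reel of green filament lying flat, 150 mm across, 56 mm tall, origin at the centre of its underside
- phone: bystander, black phone lying flat, 150 x 72 x 9 mm, origin under its middle
- kit_box: bystander, closed yellow carton 150 x 200 x 85 mm, origin at the centre of its underside
- mug: bystander, white mug 76 mm wide, 90 mm tall, origin at the centre of its underside
There are look-alikes about, which are no part of the job. There is more than one size of the part that bears bushing_mid; the job needs the smaller.

How it is judged:
On the way, in this order (a step that is already met when the one before it is completed fails the run):
1. the brass bushing is lifted clear of the rack (height (world z) of bushing_mid above 0.06 m), for 0.2 s.
2. it is started upright in the bore, its nose at least 5 mm in (horizontal distance between bushing_mid and hub below 0.0025 m and angle between the z axis of bushing_mid and the z axis of hub, either way round below 0.1 rad and z of bushing_mid in the frame of hub below 0.023 m), for 0.1 s.
At the end, for the whole second after the job is handed in: the brass bushing is fully home in the bore: shoulder within 1.5 mm of the block's top face, on the bore's axis within 2 mm and 0.04 rad, nose down, released and at rest (horizontal distance between bushing_mid and hub below 0.002 m and angle between the z axis of bushing_mid and the z axis of hub, either way round below 0.04 rad and z of bushing_mid in the frame of hub between -0.0025 and 0.0015 m and angle between bushing_mid's own z axis and vertical below 0.1 rad and linear speed of bushing below 0.01 m/s); the robot touches nothing.
It fails at once if the block is cracked: pushed down with more than about 32 N (its cushions give more than 4 mm), or touched by the robot with more than 35 N (z of hub in the frame of cradle below 0.051 m or contact force between any of the fingers, the arm and hub above 35 N).
It fails at once if another bushing is moved by more than 10 mm (distance of any of steel_bushing_mid, white_bushing_mid from where it was at the start of the episode above 0.01 m).
It fails at once if another thing on the table is moved by more than 15 mm (distance of any of white_pen, pink_pen, filament_reel, phone, kit_box, mug from where it was at the start of the episode above 0.015 m).
It also fails if it takes over 45 s, if anything falls off the work surface, if the arm or the gripper's body presses on something with over 40 N, if the wrist force passes 120 N, or if a joint passes its speed limit or range.

## Working session

There is one attempt and no reset: what is moved stays moved. The work goes in short steps, Python scripts to look and compute and a tool call to move; the robot and the scene stay as the last step left them, time stands still between calls to the robot, and variables do not carry over. Pictures are saved under pics/ and viewed, about 8 in all and at most 12, crops included, and the job is handed in when it is done.

Besides the shell and the picture viewer there is one more tool, called after "Call:" by a JSON object that holds its "method" and its "body". carry_out: Moves the arm, as the interface text tells. Its arguments: {"type":"object","properties":{"series":{"type":"array","items":{"type":"array"}},"fingers":{"type":"number"},"squeeze":{"type":"number"}},"required":["series"]}

```bash
mkdir -p pics; cat > h.py <<'E'
import numpy as np, cv2
from scipy.spatial.transform import Rotation as R
from rig import manip
def cam(name):
    s=manip.get_state(); im=manip.get_image(name)
    K=np.array(im["K"],float)
    if "mount" in im:
        q=s["ee_rot"]; T=np.eye(4); T[:3,:3]=R.from_quat([q[1],q[2],q[3],q[0]]).as_matrix(); T[:3,3]=s["position"]
        C=np.linalg.inv(T@np.array(im["mount"])); Rm,t=C[:3,:3],C[:3,3]
    else:
        Rm=cv2.Rodrigues(np.array(im["rvec"],float))[0]; t=np.array(im["tvec"],float).ravel()
    return np.array(im["frame"]),K,Rm,t
def back(c,u,v,z):
    _,K,Rm,t=c; o=-Rm.T@t; d=Rm.T@np.linalg.solve(K,[u,v,1.]); return o+d*(z-o[2])/d[2]
def proj(c,p):
    _,K,Rm,t=c; x=K@(Rm@np.array(p)+t); return x[:2]/x[2]
def save(c,n,box=None,f=1):
    im=c[0]
    if box: im=im[box[1]:box[3],box[0]:box[2]]
    cv2.imwrite(f'pics/{n}.png',cv2.resize(im,None,fx=f,fy=f,interpolation=cv2.INTER_CUBIC))
E
python3 - <<'E'
from h import *
import pickle
a=cam('top');b=cam('scene');pickle.dump((a,b),open('c0.pkl','wb'))
save(a,'top',f=1.5);save(b,'scene',f=1.5)
s=manip.get_state();print(s)
for c in(a,b):print(-c[2].T@c[3])
E
```

```text
{'clock': 0.1, 'qpos': array([ 1.12099788e+00,  2.76526540e-01,  1.50598576e+00,  1.96739942e-05,
        1.36068726e+00, -1.21007882e-01]), 'qd': array([ 0.00058889, -0.00089014, -0.00060647,  0.0015303 ,  0.00159527,
        0.00086625]), 'effort': array([ 8.04377960e-04, -4.17701411e+01, -2.46403223e+01, -1.77972306e-04,
        5.85408008e-03, -4.57191447e-06]), 'position': array([0.18547025, 0.54378588, 0.23053745]), 'ee_rot': array([ 3.76750783e-04,  8.13296275e-01,  5.81849227e-01, -7.09709688e-04]), 'contact_force': array([ 0.29670825, -0.34389773, -0.68392655]), 'moment': array([ 0.03208974, -0.01440318, -0.00570822]), 'width': 0.08570915205319656}
[0.41310748 0.00915318 1.59201818]
[1.3240621  0.66136609 1.55726565]
```

View pics/top.png

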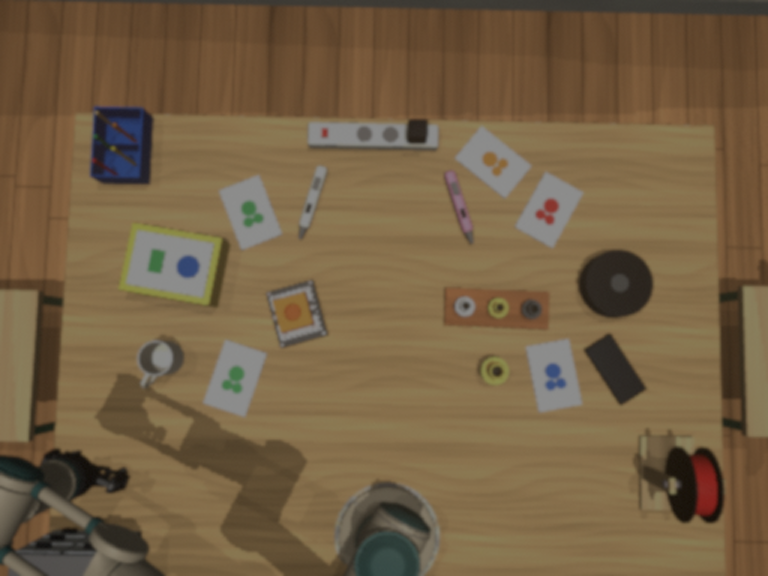

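View pics/scene.png

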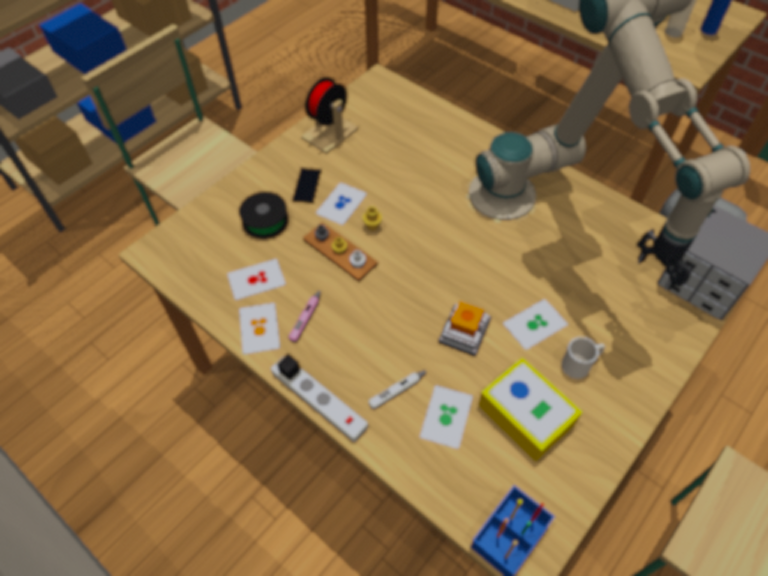

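The top view shows the rack at about (496,307) with the brass bushing in its middle hole at (499,307), a larger loose brass look-alike at (494,370), and the orange hub at (294,312). The scene view agrees: rack brass at (340,245), hub top at (467,316).

```bash
python3 - <<'E'
from h import *
import pickle
a,b=pickle.load(open('c0.pkl','rb'))
f=lambda c,u,v,z:print(np.round(back(c,u/1.5,v/1.5,z),4))
print('brass top');f(a,499,307,.06);f(b,340,241,.06)
print('white');f(a,465,306,.06);print('steel');f(a,531,309,.06);print('loose');f(a,494,370,.056)
print('rack corners');[f(a,*p,.016) for p in((445,288),(549,292),(548,329),(444,324))]
print('hub')
for z in(.06,.07,.08,.09,.1):f(a,292,312,z);f(b,467,315,z)
x1=a[0][185:265,170:390]; cv2.imwrite('pics/c1.png',np.vstack([cv2.resize(a[0][180:230,165:375][:, :],None,fx=3.8,fy=3.8,interpolation=2)]))
q=lambda i,x0,y0,x1,y1,f:cv2.resize(i[y0:y1,x0:x1],None,fx=f,fy=f,interpolation=2)
A=q(a[0],285,180,375,260,4);B=q(b[0],195,140,275,190,4.5)[:, :360];H=q(a[0],170,180,230,240,4.5);S=q(b[0],285,190,345,250,4.5)
out=np.zeros((600,800,3),np.uint8)
for im,x,y in((A,0,0),(B,0,330),(H,400,0),(S,400,290)):out[y:y+im.shape[0],x:x+im.shape[1]]=im
cv2.imwrite('pics/c1.png',out)
E
```

```text
brass top
[ 0.5059 -0.2396  0.06  ]
[ 0.5099 -0.2271  0.06  ]
white
[ 0.5066 -0.1648  0.06  ]
steel
[ 0.5029 -0.3099  0.06  ]
loose
[ 0.3682 -0.2299  0.056 ]
rack corners
[ 0.5492 -0.1241  0.016 ]
[ 0.5448 -0.3599  0.016 ]
[ 0.4611 -0.3575  0.016 ]
[ 0.4677 -0.1228  0.016 ]
hub
[0.4859 0.2143 0.06  ]
[0.4754 0.2102 0.06  ]
[0.4854 0.213  0.07  ]
[0.481  0.2132 0.07  ]
[0.4849 0.2117 0.08  ]
[0.4867 0.2162 0.08  ]
[0.4844 0.2103 0.09  ]
[0.4924 0.2193 0.09  ]
[0.484 0.209 0.1  ]
[0.4981 0.2223 0.1   ]
```

View pics/c1.png

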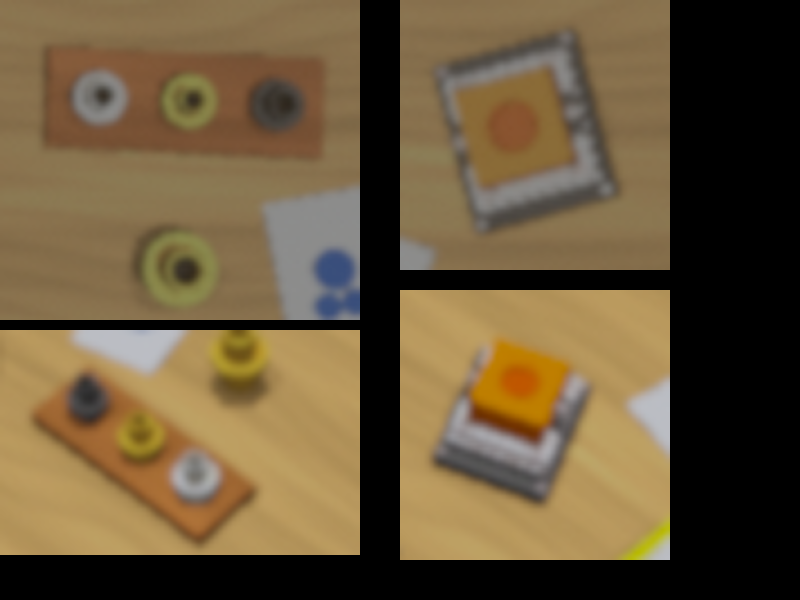

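The crop puts the bore at native pixel (195,208) in the top view and (311.7,210) in the scene view. Together they give the hub at about (0.485, 0.213, 0.08). The rack row runs almost along world y.

Call:
{"method": "carry_out", "body": {"series": [[[0,0,0],7.1],[[0,0,0],7.1],[[0,0,0],7.1],[[0,0,0],7.1],[[0,0,0],7.1],[[0,0,0],7.1],[[0,0,0],7.1],[[0,0,0],7.1],[[0,0,0],7.1],[[0,0,0],7.1]], "fingers": 60}}

```text
clock: 0.93
position: [0.1839, 0.5405, 0.2249]
ee_rot: [0.006, 1.0, -0.007, -0.003]
contact_force: [0.4, 0.0, -0.2]
width: 0.0599
```

Call:
{"method": "carry_out", "body": {"series": [[[27,30,-2],0],[[27,30,-2],0],[[27,30,-2],0],[[27,30,-2],0],[[27,30,-2],0],[[27,30,-2],0],[[27,30,-2],0],[[27,30,-2],0],[[27,30,-2],0],[[27,30,-2],0]]}}

```text
clock: 1.77
position: [0.451, 0.2316, 0.2411]
ee_rot: [0.007, 1.0, -0.001, -0.007]
contact_force: [0.5, -0.1, 0.2]
width: 0.0603
```

```bash
python3 - <<'E'
from h import *
import pickle
c=cam('wrist');pickle.dump(c,open('w1.pkl','wb'));save(c,'w1',f=1.5)
s=manip.get_state();print(s['position'],s['ee_rot'],s['contact_force'],c[1],-c[2].T@c[3],c[2])
print(proj(c,[.485,.2125,.08]))
E
```

```text
[0.45733676 0.22542865 0.24132018] [ 0.01007622  0.99993535 -0.00368093 -0.00377135] [ 4.51350799 -3.45816007  0.17698502] [[273.17589941   0.         254.0658532 ]
 [  0.         273.17589941 188.57917739]
 [  0.           0.           1.        ]] [0.45297694 0.30729561 0.38216449] [[ 0.99988636 -0.00273494 -0.01482536]
 [ 0.00190889 -0.95252233  0.30446275]
 [-0.01495418 -0.30445645 -0.95240886]]
[285.8260383  187.16064915]
```

View pics/w1.png

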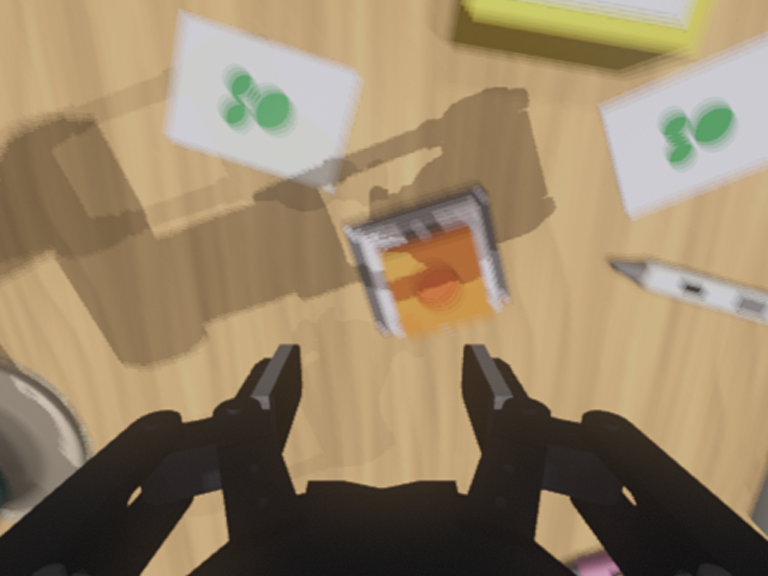

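The bore shows at about (438,286) in the enlarged view, slightly blurred because the arm was still settling. It is within about 7 mm of the estimate. I'll go on to the bushing and measure the hub again on the way back.

Call:
{"method": "carry_out", "body": {"series": [[[0,0,0],0],[[4,36,0],0],[[4,36,0],0],[[4,36,0],0],[[4,36,0],0],[[4,36,0],0],[[4,36,0],0],[[4,36,0],0],[[4,36,0],0],[[4,36,0],0]]}}

```text
clock: 2.65
position: [0.4895, -0.1006, 0.2426]
ee_rot: [0.006, 1.0, 0.003, -0.007]
contact_force: [0.1, 0.3, -0.7]
width: 0.06
```

Call:
{"method": "carry_out", "body": {"series": [[[4,36,4],0],[[4,36,4],0],[[4,30,5],0],[[4,20,5],0],[[0,10,0],0],[[0,0,0],0],[[0,0,0],0],[[0,0,0],0]]}}

```text
clock: 3.32
position: [0.5062, -0.2363, 0.2229]
ee_rot: [0.005, 1.0, 0.003, -0.009]
contact_force: [0.5, -0.3, -0.4]
width: 0.0603
```

```bash
python3 - <<'E'
from h import *
import pickle
c=cam('wrist');pickle.dump(c,open('w2.pkl','wb'));save(c,'w2',f=1.5)
s=manip.get_state();print(s['clock'],s['position'],s['ee_rot'],s['contact_force'])
print(proj(c,[.506,-.238,.06])*1.5)
E
```

```text
3.3667 [ 0.50618703 -0.23594732  0.22303193] [ 0.00451387  0.99994421  0.00360234 -0.00884408] [-0.38602872  0.06742166  0.11949322]
[385.10303211 259.11662075]
```

View pics/w2.png

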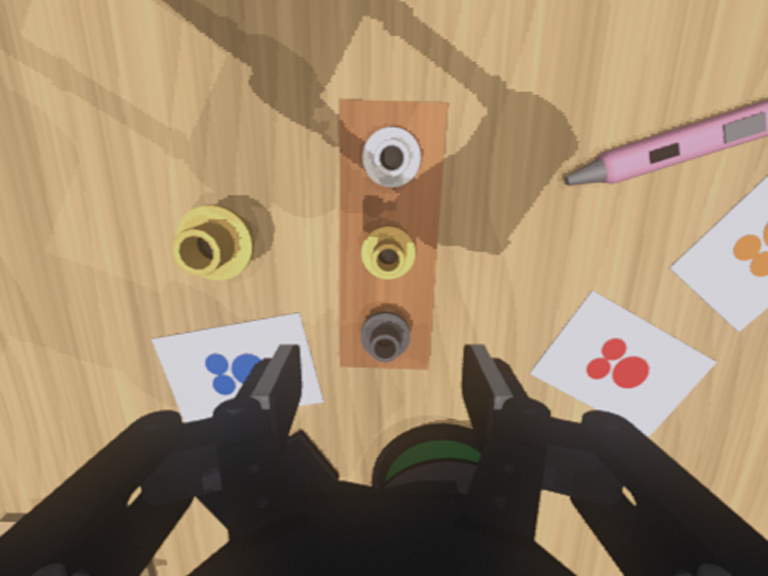

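```bash
python3 - <<'E'
from h import *
import pickle
c=pickle.load(open('w2.pkl','rb'))
for n,u,v in(('brass',388,257),('white',392,157),('steel',385.5,344)):
    p=back(c,u/1.5,v/1.5,.06);print(n,np.round(p,4))
p=back(c,388/1.5,257/1.5,.06)
s=manip.get_state();q=s['ee_rot'];M=R.from_quat([q[1],q[2],q[3],q[0]]).as_matrix();print(M.round(3))
print('move tool mm',1e3*M.T@(np.array([p[0],p[1],.039])-s['position']))
i=cv2.resize(c[0][140:200,225:290],None,fx=9,fy=9,interpolation=2);cv2.imwrite('pics/w2c.png',i)
E
```

```text
brass [ 0.5082 -0.2363  0.06  ]
white [ 0.5102 -0.1633  0.06  ]
steel [ 0.507  -0.3094  0.06  ]
[[ 1.     0.007 -0.018]
 [ 0.007 -1.    -0.009]
 [-0.018  0.009 -1.   ]]
move tool mm [  5.26612602  -1.27032498 183.96350188]
```

View pics/w2c.png

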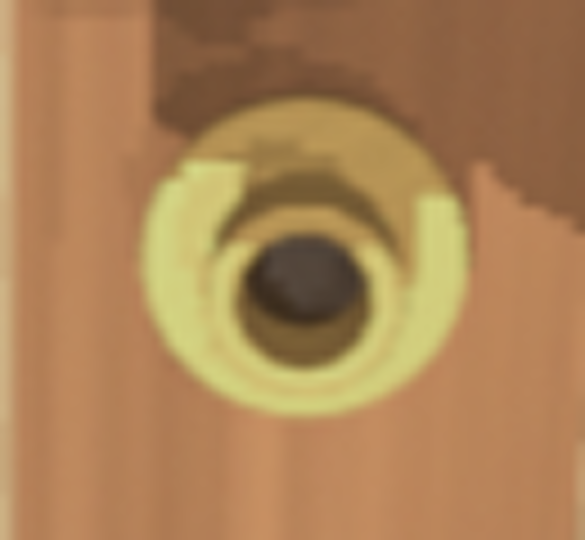

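The enlarged crop puts the neck-ring centre at native pixel (259,173), so the brass axis is at about (0.508, -0.238).

Call:
{"method": "carry_out", "body": {"series": [[[2,1,18],0],[[2,0,18],0],[[1,0,18],0],[[0,0,18],0],[[0,0,18],0],[[0,0,18],0],[[0,0,18],0],[[0,0,10],0],[[0,0,0],0],[[0,0,0],0]]}}

```text
clock: 4.2
position: [0.5123, -0.2229, 0.0893]
ee_rot: [0.005, 1.0, 0.012, -0.004]
contact_force: [-0.1, -0.1, 1.0]
width: 0.06
```

Call:
{"method": "carry_out", "body": {"series": [[[-2,8,0],0.5],[[-2,6,0],0.5],[[0,2,0],0],[[0,0,0],0],[[0,0,8],0],[[0,0,8],0],[[0,0,0],0],[[0,0,0],0]]}}

```text
clock: 4.87
position: [0.5112, -0.2427, 0.0773]
ee_rot: [0.008, 1.0, 0.003, 0.001]
contact_force: [-0.2, -0.2, -0.2]
width: 0.0603
```

Call:
{"method": "carry_out", "body": {"series": [[[-1.5,-2,0],0],[[-1.5,-2,0],0],[[0,0,0],0],[[0,0,0],0]]}}

```text
clock: 5.2
position: [0.5073, -0.2376, 0.0764]
ee_rot: [0.007, 1.0, 0.003, -0.0]
contact_force: [-0.2, -0.6, 0.1]
width: 0.0602
```

Call:
{"method": "carry_out", "body": {"series": [[[0,0,6],0],[[0,0,6],0],[[0,0,6],0],[[0,0,0],0],[[0,0,0],0]]}}

```text
clock: 5.62
position: [0.5075, -0.2377, 0.0567]
ee_rot: [0.007, 1.0, 0.003, 0.0]
contact_force: [0.2, -0.6, 1.4]
width: 0.0602
```

Slow moves track well. I'll go down to about z = 0.040.

Call:
{"method": "carry_out", "body": {"series": [[[1,0,5],0],[[0,0,5],0],[[0,0,4],0],[[0,0,1],0],[[0,0,0],0],[[0,0,0],0]]}}

```text
clock: 6.12
position: [0.5085, -0.2379, 0.0394]
ee_rot: [0.007, 1.0, 0.003, -0.0]
contact_force: [-0.7, -0.0, -0.0]
width: 0.0603
```

```bash
python3 - <<'E'
from h import *
c=cam('wrist')
s=manip.get_state();print(s['clock'],s['position'],s['ee_rot'],s['contact_force'])
cv2.imwrite('pics/w3.png',cv2.resize(c[0][100:330,130:390],None,fx=2.5,fy=2.5))
E
```

```text
6.1667 [ 0.50851057 -0.23796798  0.03947175] [ 7.02082558e-03  9.99971190e-01  2.86938078e-03 -3.07478456e-04] [ 0.06167086 -0.14033799  0.43031691]
```

View pics/w3.png

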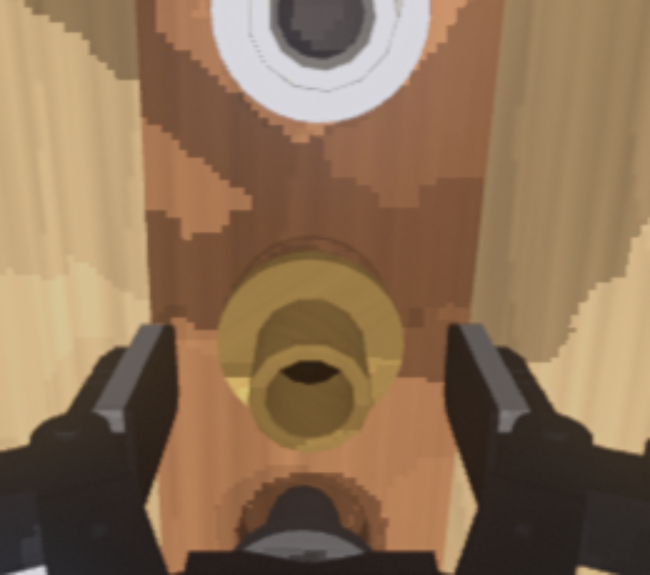

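The bushing stands centred between the pads, with the neck ring at (310,398) in the crop. Closing.

Call:
{"method": "carry_out", "body": {"series": [[[0,0,0],0],[[0,0,0],0],[[0,0,0],0],[[0,0,0],0],[[0,0,0],0],[[0,0,0],0]], "fingers": 0, "squeeze": 60}}

```text
clock: 6.67
position: [0.5088, -0.2381, 0.0402]
ee_rot: [0.007, 1.0, 0.003, 0.0]
contact_force: [0.5, 0.0, -0.6]
width: 0.0238
```

Call:
{"method": "carry_out", "body": {"series": [[[0,0,-5],0],[[0,0,-8],0],[[0,0,-8],0],[[0,0,-8],0],[[0,0,-8],0],[[0,0,-8],0],[[0,0,-8],0],[[0,0,-8],0],[[0,0,-4],0],[[0,0,0],0]]}}

```text
clock: 7.5
position: [0.5084, -0.2368, 0.1128]
ee_rot: [0.007, 1.0, 0.003, 0.0]
contact_force: [-0.2, 0.6, -2.7]
width: 0.0238
```

Call:
{"method": "carry_out", "body": {"series": [[[0,0,-12],0],[[0,0,-12],0],[[0,0,-12],0],[[0,0,-10],0],[[0,0,-10],0],[[0,0,-10],0],[[0,0,-4],0],[[0,0,0],0]]}}

```text
clock: 8.17
position: [0.5068, -0.2347, 0.1853]
ee_rot: [0.006, 1.0, 0.003, -0.002]
contact_force: [0.3, -0.4, -2.0]
width: 0.0234
```

```bash
python3 - <<'E'
from h import *
c=cam('wrist')
s=manip.get_state();print(s['clock'],s['position'],s['ee_rot'],s['contact_force'],s['width'])
cv2.imwrite('pics/w4.png',cv2.resize(c[0][130:330,150:370],None,fx=2.7,fy=2.7,interpolation=2))
E
```

```text
8.2167 [ 0.50671477 -0.2347024   0.18498478] [ 0.00593614  0.99997637  0.00285642 -0.00196653] [ 0.22400023 -0.66503464 -2.43996335] 0.023980124223280483
```

View pics/w4.png

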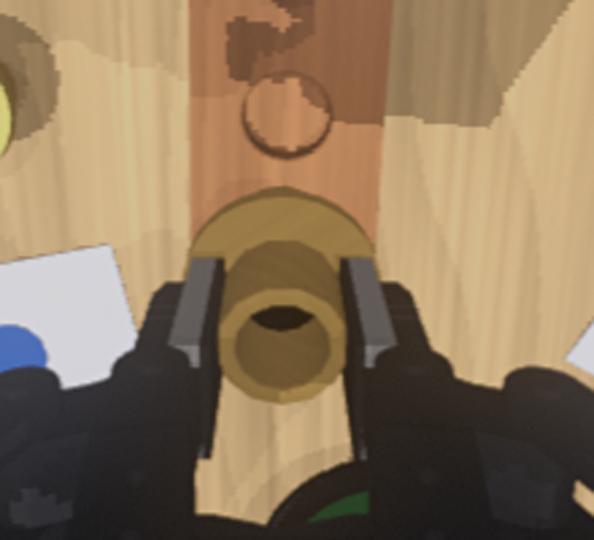

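The bushing is held: the measured weight is about 2.3 N, the flange is below the pad tips, and the neck-ring centre is at crop (282,340). Next I move to a viewpoint just short of the hub.

Call:
{"method": "carry_out", "body": {"series": [[[-1,-10,0],0],[[-1,-20,0],0],[[-1,-26,0],0],[[-1,-26,0],0],[[-1,-26,0],0],[[-1,-26,0],0],[[-1,-26,0],0],[[-1,-26,0],0],[[-1,-26,0],0],[[-1,-26,0],0]]}}

```text
clock: 9.05
position: [0.4893, 0.0143, 0.1752]
ee_rot: [0.004, 1.0, -0.002, -0.008]
contact_force: [0.7, -0.2, -2.9]
width: 0.024
```

Call:
{"method": "carry_out", "body": {"series": [[[-1,-26,0],0],[[-1,-26,0],0],[[-1,-26,0],0],[[-1,-18,0],0],[[0,-10,0],0],[[0,-4,0],0],[[0,0,0],0],[[0,0,0],0],[[0,0,0],0]]}}

```text
clock: 9.8
position: [0.4765, 0.1369, 0.1697]
ee_rot: [0.003, 1.0, 0.001, -0.015]
contact_force: [0.3, 0.8, -2.6]
width: 0.0236
```

```bash
python3 - <<'E'
from h import *
import pickle
c=cam('wrist');pickle.dump(c,open('w5.pkl','wb'))
s=manip.get_state();print(s['clock'],s['position'],s['ee_rot'],s['contact_force'],s['width'])
print(proj(c,[.487,.2115,.08]))
cv2.imwrite('pics/w5.png',cv2.resize(c[0][60:310,130:380],None,fx=2.4,fy=2.4,interpolation=2))
E
```

```text
9.85 [0.47660716 0.1366761  0.16972967] [ 0.00261567  0.9998891   0.00125456 -0.01460743] [ 0.73464773 -0.07651024 -3.20707996] 0.023985621517481258
[270.94279298 103.74265826]
```

View pics/w5.png

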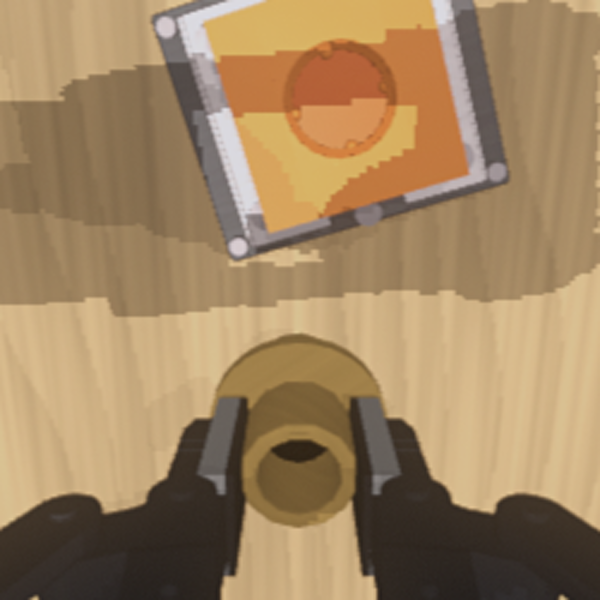

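The bore mouth is at crop (340.5,98.5), native (271.9,101.0), only about 3 px from the prediction. The neck-ring centre is at crop (300,475).

```bash
python3 - <<'E'
from h import *
import pickle
c=pickle.load(open('w5.pkl','rb'))
s=manip.get_state();q=s['ee_rot'];M=R.from_quat([q[1],q[2],q[3],q[0]]).as_matrix();P=s['position']
for z in(.075,.08,.085):
    h=back(c,271.9,101.0,z);print(z,h.round(4),'depth',(c[2]@h+c[3])[2], 'apparent dia',113/2.4*(c[2]@h+c[3])[2]/273.2)
m=np.array(manip.get_image('wrist')['mount']);K=c[1]
for u,v,zt in((255,257.9,-.020),(254.4,255.9,-.020),(255,257.9,-.018),(255,257.9,-.022)):
    d=m[:3,:3]@np.linalg.solve(K,[u,v,1.]);o=m[:3,3];t=o+d*(zt-o[2])/d[2];print('ring tool',t.round(4))
print('tool z',M[:,2])
E
```

```text
0.075 [0.4879 0.2137 0.075 ] depth 0.22472190299586176 apparent dia 0.038728610051446406
0.08 [0.4877 0.2136 0.08  ] depth 0.21996712410764963 apparent dia 0.037909170668869584
0.085 [0.4876 0.2136 0.085 ] depth 0.2152123452194375 apparent dia 0.03708973128629276
ring tool [ 0.0002  0.0001 -0.02  ]
ring tool [-0.0001 -0.0011 -0.02  ]
ring tool [ 0.0002  0.0013 -0.018 ]
ring tool [ 0.0002 -0.0011 -0.022 ]
tool z [-0.02920507 -0.00526741 -0.99955956]
```

Call:
{"method": "carry_out", "body": {"series": [[[1.5,-6,-1],0],[[1.5,-8,-1],0],[[1.5,-8,-1],0],[[1.5,-8,-1],0],[[1.5,-8,-1],0],[[1,-8,-1],0],[[1,-8,0],0],[[1,-8,0],0],[[0,-5,0],0],[[0,0,0],0]]}}

```text
clock: 10.73
position: [0.49, 0.21, 0.176]
ee_rot: [0.002, 1.0, -0.001, -0.014]
contact_force: [0.6, 0.1, -2.4]
width: 0.0236
```

Call:
{"method": "carry_out", "body": {"series": [[[0,0,0],0],[[0,0,0],0]]}}

```text
clock: 10.9
position: [0.4896, 0.2105, 0.1757]
ee_rot: [0.002, 1.0, 0.0, -0.014]
contact_force: [-0.5, -0.3, -1.9]
width: 0.024
```

Tool tilt is about 0.028 rad. A fast descent reduced it earlier, so I'll climb slowly and come down quickly.

Call:
{"method": "carry_out", "body": {"series": [[[0,0,-6],0],[[0,0,-7],0],[[0,0,-7],0],[[0,0,-7],0],[[0,0,-7],0],[[0,0,-7],0],[[0,0,-7],0],[[0,0,-7],0],[[0,0,-5],0],[[0,0,0],0]]}}

```text
clock: 11.73
position: [0.492, 0.209, 0.2441]
ee_rot: [0.002, 1.0, -0.001, -0.013]
contact_force: [-0.2, 0.6, -2.1]
width: 0.024
```

Call:
{"method": "carry_out", "body": {"series": [[[0,0,20],0],[[0,0,20],0],[[0,0,20],0],[[0,0,0],0],[[0,0,0],0],[[0,0,0],0]]}}

```text
clock: 12.23
position: [0.4918, 0.2092, 0.1846]
ee_rot: [0.002, 1.0, -0.001, -0.011]
contact_force: [-0.1, -1.4, -2.0]
width: 0.0239
```

Call:
{"method": "carry_out", "body": {"series": [[[0,0,22],0],[[0,0,20],0],[[0,0,0],0],[[0,0,0],0],[[-2,-2,0],0],[[-1,-2,0],0],[[0,0,0],0],[[0,0,0],0]]}}

```text
clock: 12.9
position: [0.4947, 0.2157, 0.1522]
ee_rot: [-0.001, 1.0, -0.001, -0.002]
contact_force: [-0.4, -0.4, -2.6]
width: 0.0237
```

Tilt is now about 0.004 rad. Correcting the centring with slow moves.

Call:
{"method": "carry_out", "body": {"series": [[[-2,0.5,2],0],[[-2,0.5,2],0],[[-2,0.5,2],0],[[-0.5,0.5,2],0],[[0,0,0],0],[[0,0,0],0]]}}

```text
clock: 13.4
position: [0.4877, 0.2137, 0.145]
ee_rot: [-0.001, 1.0, -0.001, -0.001]
contact_force: [-0.2, -0.4, -2.8]
width: 0.0236
```

```bash
python3 - <<'E'
from h import *
import pickle
s=manip.get_state();print(s['clock'],s['position'],s['ee_rot'],s['contact_force'],s['width'])
c=cam('wrist');b=cam('scene');pickle.dump((c,b),open('w6.pkl','wb'))
A=cv2.resize(c[0][120:300,150:360],None,fx=1.9,fy=1.9,interpolation=2);B=cv2.resize(b[0][165:255,275:355],None,fx=4.8,fy=4.8,interpolation=2)
o=np.zeros((440,800,3),np.uint8);o[:A.shape[0],:A.shape[1]]=A;o[:B.shape[0],405:405+B.shape[1]]=B[:, :395];cv2.imwrite('pics/w6.png',o)
E
```

```text
13.4 [0.48774823 0.21370155 0.14499732] [-9.87486762e-04  9.99998941e-01 -8.05505011e-04 -7.03248993e-04] [-0.16284433 -0.41766827 -2.78213437] 0.02364242431816202
```

View pics/w6.png

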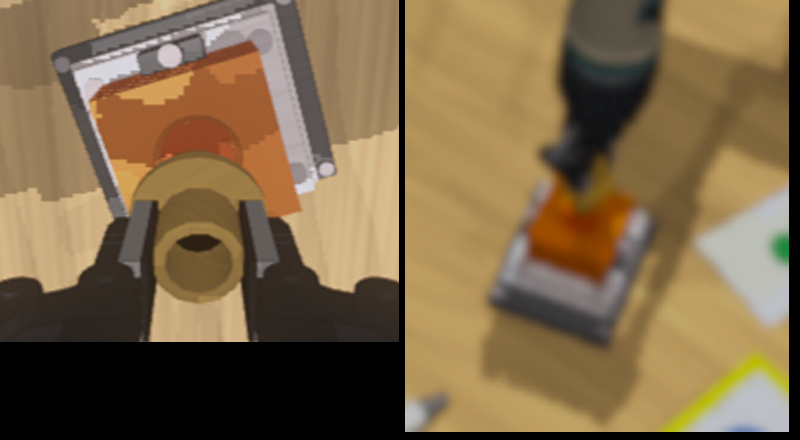

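The bore mouth is visible behind the flange: edges at x about 155 and 243, top at y about 113 in the crop. The bushing ring is centred at x about 199, so they line up laterally.

```bash
python3 - <<'E'
from h import *
import pickle
c,b=pickle.load(open('w6.pkl','rb'))
print('mouth top expect',(proj(c,[.4877,.2136+.019,.08])-[150,120])*1.9,'centre',(proj(c,[.4877,.2136,.08])-[150,120])*1.9)
E
```

```text
mouth top expect [198.60162736 111.52476961] centre [198.66071189 154.96611837]
```

Call:
{"method": "carry_out", "body": {"series": [[[0,0,5],0],[[0,0,5],0],[[0,0,5],0],[[0,0,4],0],[[0,0,3],0],[[0,0,0],0],[[0,0,0],0]]}}

```text
clock: 14.08
position: [0.4879, 0.2137, 0.1199]
ee_rot: [-0.001, 1.0, -0.001, -0.001]
contact_force: [0.8, 0.3, -1.3]
width: 0.024
```

Call:
{"method": "carry_out", "body": {"series": [[[0,0,2],0],[[0,0,2],0],[[0,0,2],0],[[0,0,2],0],[[0,0,0],0]]}}

```text
clock: 14.5
position: [0.4881, 0.2137, 0.1115]
ee_rot: [-0.001, 1.0, -0.001, -0.001]
contact_force: [-0.0, -0.1, -1.3]
width: 0.0242
```

Call:
{"method": "carry_out", "body": {"series": [[[0,0,2],0],[[0,0,2],0],[[0,0,2],0],[[0,0,0],0]]}}

```text
clock: 14.83
position: [0.4879, 0.2138, 0.106]
ee_rot: [-0.001, 1.0, -0.001, -0.001]
contact_force: [-0.5, -0.3, -0.2]
width: 0.0238
```

Call:
{"method": "carry_out", "body": {"series": [[[0,0,1.5],0],[[0,0,1.5],0],[[0,0,1.5],0],[[0,0,0],0]]}}

```text
clock: 15.17
position: [0.4879, 0.2138, 0.1017]
ee_rot: [-0.001, 1.0, -0.001, -0.001]
contact_force: [-0.5, -0.8, -0.1]
width: 0.0242
```

Call:
{"method": "carry_out", "body": {"series": [[[0,0,1.5],0],[[0,0,1.5],0],[[0,0,1.5],0],[[0,0,0],0]]}}

```text
clock: 15.5
position: [0.4886, 0.214, 0.0981]
ee_rot: [-0.001, 1.0, -0.001, 0.0]
contact_force: [0.2, -0.8, -2.4]
width: 0.0238
```

Call:
{"method": "carry_out", "body": {"series": [[[0,0,1.5],0],[[0,0,1.5],0],[[0,0,1.5],0],[[0,0,0],0]]}}

```text
clock: 15.83
position: [0.4887, 0.2139, 0.0936]
ee_rot: [-0.001, 1.0, -0.001, 0.001]
contact_force: [-2.0, -0.7, 2.5]
width: 0.0238
```

Call:
{"method": "carry_out", "body": {"series": [[[-0.3,0,1.5],0],[[-0.3,0,1.5],0],[[0,0,0],0]]}}

```text
clock: 16.08
position: [0.4882, 0.214, 0.0916]
ee_rot: [-0.001, 1.0, -0.001, 0.001]
contact_force: [-2.7, -1.1, 4.1]
width: 0.0236
```

Call:
{"method": "carry_out", "body": {"series": [[[0,0,1.5],0],[[0,0,1.5],0],[[0,0,0],0]]}}

```text
clock: 16.33
position: [0.4881, 0.2139, 0.0905]
ee_rot: [-0.001, 1.0, -0.001, 0.001]
contact_force: [-2.1, -0.8, 5.6]
width: 0.0238
```

Call:
{"method": "carry_out", "body": {"series": [[[0,0,1.5],0],[[0,0,1.5],0],[[0,0,0],0]]}}

```text
clock: 16.58
position: [0.4882, 0.214, 0.09]
ee_rot: [-0.002, 1.0, -0.001, 0.002]
contact_force: [-3.1, -0.4, 4.5]
width: 0.0237
```

Resistance is about 7 N net and steps of this size stall, so I'll push a bit harder, watching the force.

Call:
{"method": "carry_out", "body": {"series": [[[-0.2,0,2.5],0],[[0,0,2.5],0]]}}

```text
clock: 16.75
position: [0.4886, 0.2142, 0.0873]
ee_rot: [-0.002, 1.0, -0.001, 0.003]
contact_force: [-3.0, -1.0, 10.6]
width: 0.024
```

Call:
{"method": "carry_out", "body": {"series": [[[-0.2,0,3],0],[[0,0,3],0]]}}

```text
clock: 16.92
position: [0.4887, 0.2143, 0.0839]
ee_rot: [-0.002, 1.0, -0.001, 0.004]
contact_force: [-3.9, -1.3, 8.9]
width: 0.0242
```

Call:
{"method": "carry_out", "body": {"series": [[[-0.2,0,3.5],0],[[0,0,3.5],0]]}}

```text
clock: 17.08
position: [0.4887, 0.2145, 0.0798]
ee_rot: [-0.002, 1.0, -0.001, 0.005]
contact_force: [-5.6, -1.9, 21.7]
width: 0.0236
```

Call:
{"method": "carry_out", "body": {"series": [[[-0.5,0.2,1],0]]}}

```text
clock: 17.17
position: [0.4886, 0.2146, 0.0806]
ee_rot: [-0.003, 1.0, -0.001, 0.005]
contact_force: [-4.2, -1.4, 15.6]
width: 0.024
```

Call:
{"method": "carry_out", "body": {"series": [[[-0.5,0.2,2],0]]}}

```text
clock: 17.25
position: [0.4886, 0.2145, 0.0806]
ee_rot: [-0.003, 1.0, -0.001, 0.006]
contact_force: [-3.3, -0.8, 15.1]
width: 0.0236
```

Call:
{"method": "carry_out", "body": {"series": [[[-0.5,0.2,3],0]]}}

```text
clock: 17.33
position: [0.4886, 0.2146, 0.0799]
ee_rot: [-0.003, 1.0, -0.001, 0.007]
contact_force: [-4.5, -1.7, 22.0]
width: 0.0239
```

Call:
{"method": "carry_out", "body": {"series": [[[-0.3,0,3],0]]}}

```text
clock: 17.42
position: [0.4887, 0.2146, 0.0795]
ee_rot: [-0.003, 1.0, -0.001, 0.008]
contact_force: [-6.8, -3.2, 23.6]
width: 0.0239
```

The push reached about 25 N with only the cushions giving, so it may be home. I'll relax and look.

Call:
{"method": "carry_out", "body": {"series": [[[0,0,-1],0],[[0,0,0],0],[[0,0,0],0]]}}

```text
clock: 17.67
position: [0.4885, 0.2145, 0.0828]
ee_rot: [-0.003, 1.0, -0.0, 0.009]
contact_force: [-0.3, 0.6, -1.4]
width: 0.0241
```

```bash
python3 - <<'E'
from h import *
import pickle
s=manip.get_state();print(s['clock'],s['position'],s['ee_rot'],s['contact_force'],s['width'])
c=cam('wrist');b=cam('scene');pickle.dump((c,b),open('w7.pkl','wb'))
A=cv2.resize(c[0][120:300,170:340],None,fx=2.6,fy=2.6,interpolation=2);B=cv2.resize(b[0][180:245,280:345],None,fx=5.4,fy=5.4,interpolation=2)
o=np.zeros((470,800,3),np.uint8);o[:A.shape[0],:A.shape[1]]=A;o[:B.shape[0],446:446+B.shape[1]]=B[:, :351];cv2.imwrite('pics/w7.png',o)
E
```

```text
17.6667 [0.48847445 0.21449112 0.08276524] [-3.14773235e-03  9.99955281e-01 -4.55399163e-04  8.90622204e-03] [-0.31059489  0.58040741 -1.38374201] 0.024115033442934534
```

View pics/w7.png

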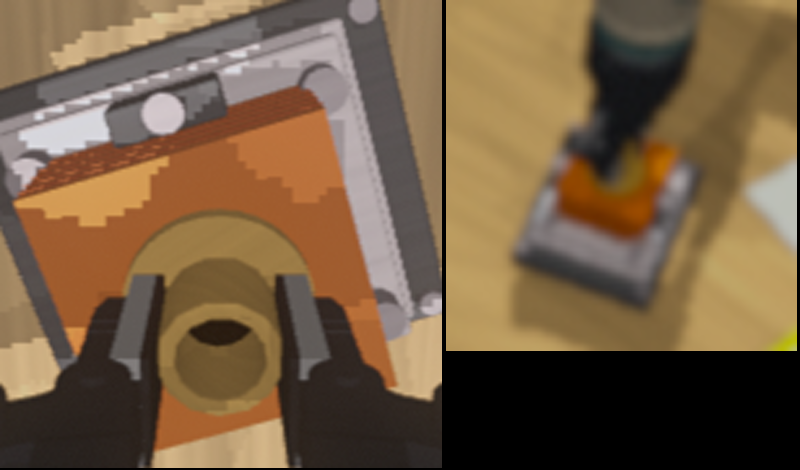

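```bash
python3 - <<'E'
from h import *
import pickle
c,b=pickle.load(open('w7.pkl','rb'))
n=lambda x,y:(170+x/2.6,120+y/2.6)
for z in(.066,.07,.072,.074,.076,.078,.08):
    A=back(c,*n(14,200),z);B=back(c,*n(327,107),z);D=back(c,*n(155,451),z)
    d=(B-A)/np.linalg.norm(B-A);perp=np.array([d[1],-d[0],0])
    ctr=(A+B)/2+.036*perp
    print(z,np.linalg.norm(B-A)*1e3,'depth side',np.dot(D-A,perp)*1e3,'centre',ctr[:2].round(4))
# finer crop for corner reading
cv2.imwrite('pics/w7c.png',cv2.resize(c[0][140:230,165:310],None,fx=5.5,fy=5.5,interpolation=2))
E
```

```text
0.066 75.99608567484604 depth side 75.9557207128333 centre [0.4871 0.2113]
0.07 74.08727581410947 depth side 74.04792470743982 centre [0.4874 0.2124]
0.072 73.13287088374109 depth side 73.09402670474304 centre [0.4875 0.2129]
0.074 72.17846595337278 depth side 72.14012870204633 centre [0.4876 0.2134]
0.076 71.22406102300452 depth side 71.18623069934955 centre [0.4877 0.214 ]
0.078 70.2696560926362 depth side 70.2323326966528 centre [0.4878 0.2145]
0.08 69.31525116226783 depth side 69.27843469395603 centre [0.4879 0.215 ]
```

View pics/w7c.png

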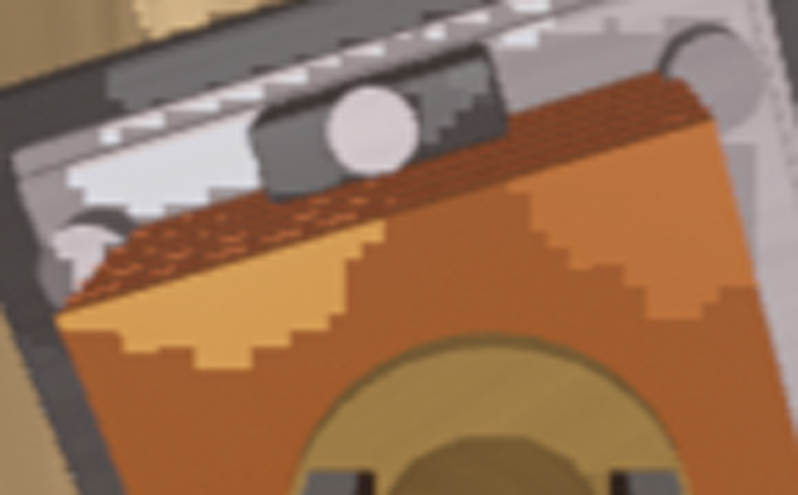

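Measured block top is z ≈ 0.074, while the bushing's shoulder underside is at 0.0748 (TCP 0.0828 minus 8 mm), so it looks flush. The force–height slope, about 7.6 N/mm up to 25 N, is purely the cushions. I'll release and back off straight up.

Call:
{"method": "carry_out", "body": {"series": [[[0,0,0],0],[[0,0,0],0],[[0,0,0],0],[[0,0,0],0],[[0,0,0],0]], "fingers": 50}}

```text
clock: 18.18
position: [0.4901, 0.2151, 0.081]
ee_rot: [-0.004, 1.0, -0.001, 0.01]
contact_force: [0.7, 0.5, 0.8]
width: 0.0503
```

Call:
{"method": "carry_out", "body": {"series": [[[0,0,-4],0],[[0,0,-6],0],[[0,0,-6],0],[[0,0,-6],0],[[0,0,-6],0],[[0,0,-6],0],[[0,0,-4],0],[[0,0,0],0],[[0,0,0],0]]}}

```text
clock: 18.93
position: [0.4904, 0.2152, 0.1246]
ee_rot: [-0.004, 1.0, -0.001, 0.011]
contact_force: [0.7, 0.7, 0.6]
width: 0.0498
```

To confirm it is seated and level it, I'll press the neck top with closed fingers, with no side load from the grip.

Call:
{"method": "carry_out", "body": {"series": [[[-1,0.5,0],0],[[-1,0.5,0],0],[[-0.5,0.5,0],0],[[0,0,0],0],[[0,0,0],0],[[0,0,0],0]], "fingers": 0}}

```text
clock: 19.43
position: [0.4866, 0.2132, 0.1234]
ee_rot: [-0.004, 1.0, -0.001, 0.01]
contact_force: [-0.5, 0.9, 0.1]
width: 0.0001
```

Call:
{"method": "carry_out", "body": {"series": [[[0,0,4],0],[[0,0,4],0],[[0,0,4],0],[[0,0,3],0],[[0,0,0],0],[[0,0,0],0]]}}

```text
clock: 19.93
position: [0.4865, 0.2132, 0.1058]
ee_rot: [-0.004, 1.0, -0.001, 0.009]
contact_force: [-1.0, 0.6, -0.1]
width: 0.0003
```

Call:
{"method": "carry_out", "body": {"series": [[[0,0,2],0],[[0,0,2],0],[[0,0,0],0]]}}

```text
clock: 20.18
position: [0.4868, 0.2133, 0.1021]
ee_rot: [-0.004, 1.0, -0.001, 0.009]
contact_force: [-1.4, -0.4, 3.9]
width: 0.0002
```

Call:
{"method": "carry_out", "body": {"series": [[[0,0,2],0],[[0,0,2],0]]}}

```text
clock: 20.35
position: [0.4869, 0.2133, 0.1005]
ee_rot: [-0.004, 1.0, -0.0, 0.01]
contact_force: [-5.1, -0.5, 15.8]
width: 0.0002
```

Call:
{"method": "carry_out", "body": {"series": [[[0,0,2.5],0],[[0,0,2.5],0]]}}

```text
clock: 20.52
position: [0.4869, 0.2133, 0.1]
ee_rot: [-0.004, 1.0, -0.0, 0.011]
contact_force: [-5.1, -2.5, 18.9]
width: 0.0
```

Call:
{"method": "carry_out", "body": {"series": [[[0,0,3],0]]}}

```text
clock: 20.6
position: [0.487, 0.2133, 0.0998]
ee_rot: [-0.004, 1.0, -0.0, 0.011]
contact_force: [-5.8, -1.6, 19.9]
width: 0.0002
```

Call:
{"method": "carry_out", "body": {"series": [[[0,0,3.3],0]]}}

```text
clock: 20.68
position: [0.487, 0.2134, 0.0996]
ee_rot: [-0.004, 1.0, -0.0, 0.012]
contact_force: [-6.4, -1.4, 22.8]
width: -0.0002
```

Call:
{"method": "carry_out", "body": {"series": [[[0,0,3.3],0]]}}

```text
clock: 20.77
position: [0.487, 0.2133, 0.0995]
ee_rot: [-0.004, 1.0, 0.0, 0.013]
contact_force: [-6.6, -2.4, 22.5]
width: -0.0001
```

It reached 22.8 N with only the cushion give, at about 7.5 N/mm. It is bottomed, so I'll back off and take the final look.

Call:
{"method": "carry_out", "body": {"series": [[[0,0,-3],0],[[0,0,-4],0],[[0,0,-8],0],[[0,2,-10],0],[[0,6,-10],0],[[0,8,-10],0],[[0,8,-8],0],[[0,8,-5],0],[[0,4,0],0],[[0,0,0],0]]}}

```text
clock: 21.6
position: [0.4864, 0.1726, 0.1658]
ee_rot: [-0.004, 1.0, 0.0, 0.015]
contact_force: [-0.5, 0.2, -0.3]
width: 0.0003
```

```bash
python3 - <<'E'
from h import *
import pickle
s=manip.get_state();print(s['clock'],s['position'],s['ee_rot'],s['contact_force'])
c=cam('wrist');pickle.dump(c,open('w8.pkl','wb'))
u,v=proj(c,[.4877,.2136,.075]);print(u,v)
x,y=int(max(u-70,0)),int(max(v-70,0));print(x,y)
cv2.imwrite('pics/w8.png',cv2.resize(c[0][y:y+120,x:x+140],None,fx=5,fy=5,interpolation=2))
E
```

```text
21.6 [0.48638013 0.17261841 0.16575584] [-4.10630280e-03  9.99873180e-01  2.18858116e-04  1.53855406e-02] [-0.52333409  0.19211225 -0.25482749]
252.79848683341146 146.47023164007226
182 76
```

The viewer limit is reached, so I'll do a numeric check: brass mask extents against the model projected fully home.

```bash
python3 - <<'E'
from h import *
import pickle
c=pickle.load(open('w8.pkl','rb'))
hsv=cv2.cvtColor(c[0],cv2.COLOR_BGR2HSV);x,y=182,76
for z in(.0735,.0745,.0755,.0775):
    pts=[]
    for r,zz in((.022,0),(.022,.005),(.013,.028)):
        pts+=[proj(c,[.4877+r*np.cos(a),.2136+r*np.sin(a),z+zz]) for a in np.linspace(0,6.28,90)]
    pts=np.array(pts);print(z,'model',pts.min(0).round(1),pts.max(0).round(1))
m=((hsv[...,0]>=19)&(hsv[...,0]<=32)&(hsv[...,1]>110)).astype(np.uint8);m[:y]=0;m[y+120:]=0;m[:,:x+20]=0;m[:,x+120:]=0
n,l,st,ce=cv2.connectedComponentsWithStats(m);k=st[1:].copy();print(k[k[:,4]>100],'(x,y,w,h,area)')
print(hsv[120,250],hsv[110:190:8,253].tolist())
E
```

```text
0.0735 model [226.6 119.8] [279.  172.6]
0.0745 model [226.6 119.9] [279.2 172.8]
0.0755 model [226.5 119.9] [279.3 173.1]
0.0775 model [226.3 120. ] [279.6 173.7]
[[ 220  113   59   60 1348]] (x,y,w,h,area)
[ 18 149 170] [[13, 168, 190], [20, 138, 212], [30, 98, 213], [19, 140, 129], [14, 67, 87], [15, 116, 66], [17, 142, 99], [19, 137, 156], [13, 177, 161], [13, 176, 175]]
```

The right and bottom edges (279, 173) match the fully-home model. The left and top edges differ by about 7 px, most likely because sunlit orange leaks into the mask. Handing in.

```bash
python3 - <<'E'
from rig import manip
print(manip.sign_off())
E
```

```text
the job is handed in; nothing more can be done
None
```

I took the brass bushing from the rack's middle hole, started it in the bore and pressed it home. I then released it, pressed once more on the neck top with closed fingers, backed off and handed in at about 21.6 s. No verdict is reported.

**Seating:** The last two presses reached 23.6 N and 22.8 N. In both, only the cushions gave (about 7.5 N/mm), with no further entry, so the shoulder had bottomed. The peak stayed below the 32 N cracking limit.

**Height:** Contact on the neck top puts the shoulder's underside at z ≈ 0.0745. The block's top measured 0.073–0.074 in the pictures, so they agree to about 1 mm, which is as fine as I could measure.

**Checks that fell short:**
- **Final picture:** I had used up the 12 views, so I could not look at the last one. A numeric check of it matched the fully-home model at the right and bottom edges. The left and top edges were about 7 px off, most likely sunlit orange caught in the mask.
- **Tilt and other objects:** I did not measure the bushing's tilt after release; the tool itself was tilted by about 0.02 rad while pressing. I also did not check the other objects afterwards, but the forces showed no unexpected contact.

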